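# Ready the regulator test and start the pump

### The job

Get the regulator test going with light touches of the fingertips, in this order: tap the glass of the pressure gauge to settle its needle, push the yellow reset button on the white regulator fully in, then press the marked end of the pump's black rocker switch so that it is fully on. Be gentle, and do not pick up or shift the gauge, the regulator or anything else on the bench.

Things in the scene. Friction and masses are not known exactly. Their poses are not given: they have to be found in the camera images.
- gauge: The pressure gauge's heavy dark steel foot: 100 mm diameter round base, loose on the bench, 1.1 kg with the gauge. The gauge lies face up on it. Origin: centre of the underside, z up. The whole thing is 76 mm tall.
- gauge_glass: Clear glass, 68 mm diameter, of the stainless gauge (80 mm case) over a white dial with black ticks and red needle, facing up. Its top is just proud of the case rim. Origin: centre of the glass underside. The gauge sits on a rubber mount that gives up to 6 mm straight down (about 2 N to start, 11 N at the stop) and springs back.
- gauge_face (a point): Centre of the upper surface of the gauge glass, 76 mm above the bench.
- regulator: Glossy white gas regulator, a round body 110 mm in diameter with a stub and brass end 84 mm out either way along its x axis (stub tops 33 mm above the bench), loose on the bench, 0.7 kg. Its crown, with a 38 mm grey collar, is 49 mm above the bench. Origin: centre of the underside, z up.
- button_top (a point): Centre of the top of the yellow round reset button (28 mm diameter) in the middle of the regulator's crown; 60 mm above the bench when out, 53 mm when fully in (4 mm still proud of the collar). Moves with the button.
- reset_button (a joint): Travel of the yellow reset button straight down, m: 0 is out, 0.007 fully in. It takes about 2.5 N and stays where it is pushed. Once in, pressing on makes its rubber-mounted collar give up to 5 mm straight down (about 4 N to start, 11 N at the stop) and spring back.
- pump: Blue test pump housing 150 x 110 x 80 mm, bolted down, with a black rocker switch in the centre of its top. Origin: centre of the underside; the ON end of the rocker points along its +x (brass and steel ports face -x).
- rocker_on (a point): Spot to press on the black rocker: top of its raised ON half, at the white bar, 17 mm from the pivot. Rocker 50 mm long along the pump's x, 28 mm wide, two 25 mm halves in a shallow V, pivot at mid length 95 mm above the bench. Off: the ON half slopes up from the pivot, its end 10 mm higher; on: it lies level at 95 mm, 11 mm above the grey bezel. Moves with the rocker.
- rocker (a joint): Angle of the rocker, rad: 0 is off, 0.4 fully on (ON half level). Pressing the ON half takes about 2 N; it stays where it is left. Once on, pressing harder makes the rubber-mounted switch and bezel give up to 5 mm straight down (about 4 N to start, 11 N at the stop) and spring back.
- flare_nut: Bystander, loose: brass hex flare nut, 24 mm across flats, 38 mm tall. Origin: centre of the underside.
- safety_cap: Bystander, loose: green polymer safety cap, 40 mm diameter, 32 mm tall. Origin: centre of the underside.
- coupling: Bystander, loose: plain steel pipe coupling, a ring 44 mm diameter, 35 mm tall. Origin: centre of the underside.
- leak_spray: Bystander, loose: white bottle with red cap, 52 mm diameter, 160 mm tall. Origin: centre of the underside.
- wrench: Bystander, loose: steel wrench lying flat, 180 mm long. Origin: at the tool's own origin, on its underside.
- washer_box: Bystander, loose: small cardboard box 60 x 45 x 30 mm. Origin: centre of the underside.
Things that resemble listed ones, but are neither listed nor needed, are in the scene too. Leave any brown or red look-alike of the pump alone.

How it is judged:
On the way, in this order (a step that is already met when the one before it is completed fails the run):
1. the gauge glass is tapped with the fingers (contact force between the fingers and gauge_glass above 0.7 N), for 0.03 s.
2. then the reset button is pushed in (value of joint reset_button above 0.0055 m), for 0.1 s.
3. then the rocker is switched on (value of joint rocker above 0.33 rad), for 0.1 s.
At the end, for the whole second after the job is handed in: The yellow reset button is in by more than 5.5 mm of its 7, the rocker is past 0.33 rad of its 0.4, and gauge, regulator and all bystanders stand at rest within 25 mm of where they began, gauge and regulator upright within 0.1 rad (value of joint reset_button above 0.0055 m and value of joint rocker above 0.33 rad and distance of each of gauge, regulator, flare_nut, safety_cap, coupling, leak_spray, wrench, washer_box from where it was at the start of the episode below 0.025 m and angle between each of gauge, regulator's own z axis and vertical below 0.1 rad and linear speed of each of gauge, regulator below 0.02 m/s); the robot touches nothing.
It fails at once if the gauge, the regulator, or the pump and its switch is pressed harder than 20 N (contact force between the fingers and gauge above 20 N or contact force between the fingers and regulator above 20 N or contact force between the fingers and pump above 20 N).
It fails at once if the gauge or the regulator is lifted (over 8 mm) (height (world z) of any of gauge, regulator above 0.008 m).
It fails at once if the gauge or the regulator is shifted more than 25 mm (distance of any of gauge, regulator from where it was at the start of the episode above 0.025 m).
It fails at once if another thing on the bench is moved more than 25 mm (distance of any of flare_nut, safety_cap, coupling, leak_spray, wrench, washer_box from where it was at the start of the episode above 0.025 m).
It also fails if it takes over 43 s, if anything falls off the work surface, if the arm or the gripper's body presses on something with over 40 N, if the wrist force passes 120 N, or if a joint passes its speed limit or range.

### The arm

A 7-joint arm with a two-finger parallel gripper is mounted at the origin on the work surface. World frame = base frame: x ahead of the robot, y to its left, z up, the work surface at z = 0. Lengths are in m, angles in rad, forces in N, time in s.
With the tool pointing down it reaches from about 0.4 to 0.85 m from the base axis. Payload 4.5 kg.
Tool frame: the origin (TCP) lies at the very end of the fingers, on their centre line; the grasp point (between the pads) lies 19 mm behind it; z points along the fingers, y is the line along which they close (so a half turn about z gives the same grasp; the last joint's range is limited). The gripper opens to 88 mm and grips with 3 to 60 N. Pads are 18 mm wide; open, the fingers measure 123 mm over their backs; the gripper's body (75 mm by 187 mm) begins 45 mm behind the grasp point.
Start: joints at [-1.249, 0.689, -0.195, 1.565, 0.157, 0.902, -0.215], TCP at [0.177, 0.599, 0.239] pointing down, gripper open.
Joint ranges: [-3.01, 3.01], [-0.46, 2.08], [-1.47, 1.51], [0.13, 2.56], [-1, 4.14], [0.04, 2.09], [-2.66, 2.66]. Speed limits (rad/s): [2.57, 2.57, 3.14, 3.14, 3.14, 3.14, 3.14].

### API

Orientations are given as a unit quaternion [x, y, z, w].
In Python, from plant import r gives the robot as it stands. The module is installed in compiled form; this text tells all that it offers.
- The arm moves only by the tool step_arm, never from a script. Its argument "increments" is a list of rows, each a list of 2 entries, a list of its own where there are three numbers: the shift along the world's x, y, z in cm, then the turn, a rotation vector about the world's x, y, z in degrees. A call has exactly 10 rows; each row shifts and turns the commanded pose from where the row before left it; what a row does not reach is not made up. A row lasts 1/10 s, in which the tool goes at most 50 mm and 8.59 degrees, less where a joint would pass 70% of its speed; a pose out of reach is approached as far as the arm can. A call is refused whole if a number of a shift passes 5 or a number of a turn 8.59, either way. A call with a gripper value outside its range is refused whole. "fingers" is the opening, from 0 (shut) to 1 (fully open), set as the call begins (left out, the last holds). The fingers move at their own pace and stop on an object; "grip_force" is the grip in N (left out, the last holds). Time passes only in rows, so rows that do not move let the fingers close, or fill a call up. It gives the time, the measured TCP pose, the force, the opening and the grip force at its end, in the units of the state.
- r.get_state(): the state, without advancing time (a new reading comes with each control period).
- r.snapshot(name): name is "side" or "top" or "wrist"; returns (picture, depth): 384x512x3 uint8, red, green, blue; 384x512 float32, m along the optical axis (not along the pixel's ray), 0 where there is no reading.
- r.calibration(name): a dict with "fov_y" (degrees; the focal length in pixels is half the picture's height over the tangent of half this angle, whatever the lens; pixels are square), "cx", "cy" (the principal point, pixels), "R" (3x3) and "t" (3): a world point X has camera coordinates R X + t. Camera axes: x right, y down, z forward; pixel columns grow to the right and rows downward; lengths in m; the calibration is good to about 2 mm. A picture is of the moment at which its call begins: read the wrist's pose just before it. calibration takes no time and is no camera call; for the wrist camera it gives the pose at the moment of the call.
- r.finish_job(): hands the job in; it is judged then, once.
The state is a dict: "clock": time; "q": joint angles; "qd": joint speeds; "joint_torque": joint torques, N m; "tool_pos": TCP position; "eef_rot": TCP orientation; "contact_force": force on the tool from outside, world axes, zero at the start; "moment": the same for the moment, N m; "opening": opening from 0.0 (shut) to 1.0 (fully open); "finger_force": force on a finger pad.
Only numpy, scipy, OpenCV 4.12 (cv2) and the standard library are available. Lean on these libraries where they do the work, as an engineer would, in place of code of your own. Each camera call takes 0.05 s, during which the arm holds its last target. There are 200 camera calls.

## Working session

There is one attempt and no reset: what is moved stays moved. The work goes in short steps, Python scripts to look and compute and a tool call to move; the robot and the scene stay as the last step left them, time stands still between calls to the robot, and variables do not carry over. Pictures are saved under pics/ and viewed, at most 10 in all, crops included, and the job is handed in when it is done.

Besides the shell and the picture viewer there is one more tool, called after "Emit:" by a JSON object that holds its "fn" and its "kwargs". step_arm: Moves the arm, as the interface text tells. Its arguments: {"type":"object","properties":{"increments":{"type":"array","items":{"type":"array"}},"fingers":{"type":"number"},"grip_force":{"type":"number"}},"required":["increments"]}

```bash
mkdir -p pics; cat > h.py <<'E'
import numpy as np,cv2
from plant import r
def snap(n,f):
    c=r.calibration(n); p,d=r.snapshot(n)
    cv2.imwrite(f'pics/{f}.png',p[:,:,::-1]); np.savez(f'{f}.npz',d=d,**c)
def pt(f,u,v):
    z=np.load(f+'.npz'); d=z['d']; w=d[v-1:v+2,u-1:u+2]; Z=np.median(w)
    F=192/np.tan(np.radians(z['fov_y'])/2)
    return z['R'].T@(np.array([(u-z['cx'])/F*Z,(v-z['cy'])/F*Z,Z])-z['t'])
E
python3 - <<'E'
from h import *
snap('top','t0');snap('side','s0')
a=cv2.imread('pics/t0.png');cv2.imwrite('pics/t0b.png',cv2.resize(a,(800,600),interpolation=2))
s=r.get_state();print(s['clock'],s['tool_pos'],s['eef_rot'],s['contact_force'])
E
```

```text
0.1 [0.17728137 0.59873642 0.23798319] [ 1.43363052e-01  9.89669810e-01 -8.35445817e-04 -6.26213929e-05] [ 0.39849499 -0.96756792  0.43692929]
```

View pics/t0b.png

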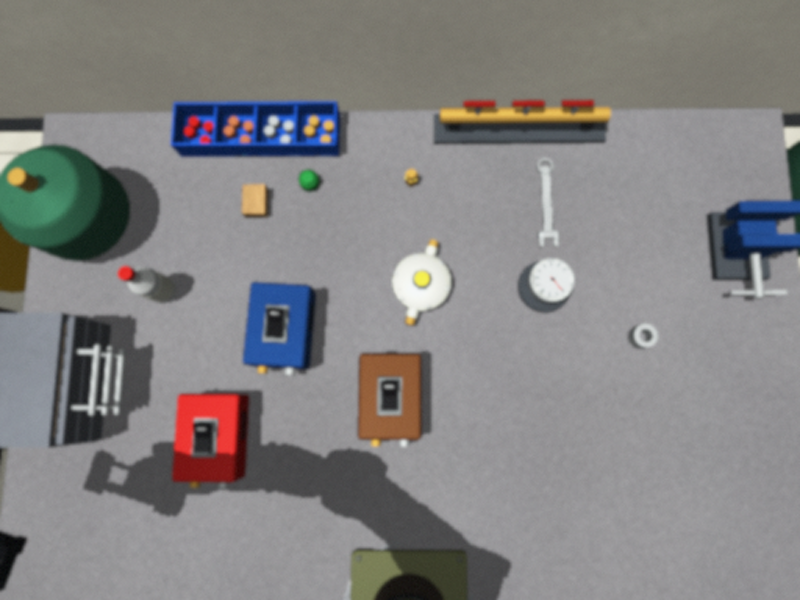

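View pics/s0.png

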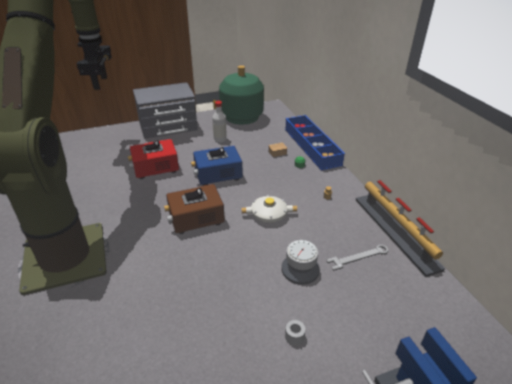

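The top view (800 px scale) shows the gauge at about (552,280), the button at (422,279) and the blue pump's rocker at (275,322). The pump's ports are at the bottom, so the ON end is the upper one, away from the robot base. The brown and red pumps are look-alikes.

```bash
python3 - <<'E'
from h import *
for n,u,v in [('gauge',353,179),('gl',340,179),('gr',366,179),('button',270,178),('rock mid',176,206),('rock up',176,199),('rock dn',176,213),('pumpTL',163,185),('pumpTR',196,185),('pumpBL',159,230),('pumpBR',191,231),('stubU',276,157),('stubD',263,203),('coupl',413,223),('bench',300,300),('bottle',82,175)]: print(n,pt('t0',u,v).round(3))
for n,u,v in [('gauge',302,251),('button',269,202),('rocker',217,154)]: print('s',n,pt('s0',u,v).round(3))
a=cv2.imread('pics/t0.png')
b=np.hstack([cv2.resize(a[y-32:y+32,x-32:x+32],(266,266),interpolation=2) for x,y in[(353,179),(270,178),(176,206)]])
cv2.imwrite('pics/c0.png',b)
E
```

```text
gauge [ 0.58  -0.258  0.076]
gl [ 0.58  -0.222  0.073]
gr [ 0.58  -0.295  0.073]
button [ 0.586 -0.025  0.06 ]
rock mid [0.501 0.233 0.096]
rock up [0.519 0.232 0.104]
rock dn [0.482 0.232 0.097]
pumpTL [0.563 0.276 0.08 ]
pumpTR [0.562 0.183 0.08 ]
pumpBL [0.436 0.281 0.081]
pumpBR [0.434 0.193 0.08 ]
stubU [ 0.656 -0.044  0.032]
stubD [ 0.518 -0.005  0.033]
coupl [ 0.463 -0.445  0.004]
bench [ 0.242 -0.111  0.001]
bottle [0.574 0.468 0.16 ]
s gauge [ 0.579 -0.262  0.075]
s button [ 0.582 -0.032  0.058]
s rocker [0.497 0.226 0.092]
```

View pics/c0.png

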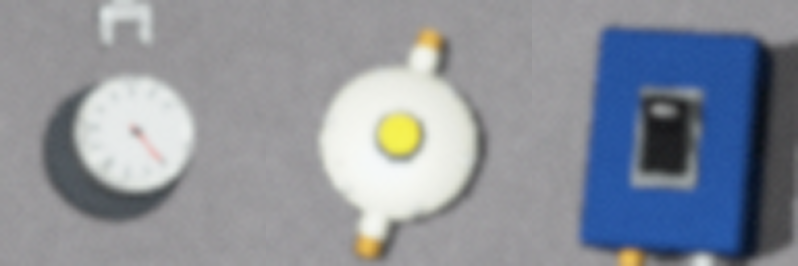

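Heights agree with the specification (0.076, 0.060, 0.104 at the white bar). I'll shut the fingers and go over to the gauge.

Emit:
{"fn": "step_arm", "kwargs": {"increments": [[[3, -3, 0], [0, 0, 1.4]], [[3, -3, 0], [0, 0, 1.4]], [[3, -3, 0], [0, 0, 1.4]], [[3, -3, 0], [0, 0, 1.4]], [[3, -3, 0], [0, 0, 1.4]], [[3, -3, 0], [0, 0, 1.4]], [[3, -3, 0], [0, 0, 1.4]], [[3, -3, 0], [0, 0, 1.4]], [[3, -3, 0], [0, 0, 1.4]], [[3, -3, 0], [0, 0, 1.4]]], "fingers": 0, "grip_force": 10}}

```text
clock: 1.1
tool_pos: [0.4782, 0.2977, 0.2385]
eef_rot: [0.021, 1.0, -0.0, -0.0]
contact_force: [-0.2, -0.2, 0.6]
opening: 0.114
finger_force: 0.0
```

Emit:
{"fn": "step_arm", "kwargs": {"increments": [[[1, -4.5, 0], [0, 0, 0]], [[1, -4.5, 0], [0, 0, 0]], [[1, -4.5, 0], [0, 0, 0]], [[1, -4.5, 0], [0, 0, 0]], [[1, -4.5, 0], [0, 0, 0]], [[1, -4.5, 0], [0, 0, 0]], [[1, -4.5, 0], [0, 0, 0]], [[1, -4.5, 0], [0, 0, 0]], [[1, -4.5, 0], [0, 0, 0]], [[0, 0, 0], [0, 0, 0]]]}}

```text
clock: 2.1
tool_pos: [0.5673, -0.1152, 0.2378]
eef_rot: [0.028, 1.0, -0.003, -0.0]
contact_force: [-0.2, 0.1, -0.9]
opening: 0.008
finger_force: 0.0
```

Emit:
{"fn": "step_arm", "kwargs": {"increments": [[[0.3, -3.6, 0], [0, 0, 0]], [[0.3, -3.6, 0], [0, 0, 0]], [[0.3, -3.6, -1.5], [0, 0, 0]], [[0.3, -3.6, -1.5], [0, 0, 0]], [[0, 0, -3], [0, 0, 0]], [[0, 0, -3], [0, 0, 0]], [[0, 0, -2], [0, 0, 0]], [[0, 0, -1], [0, 0, 0]], [[0, 0, -0.5], [0, 0, 0]], [[0, 0, 0], [0, 0, 0]]]}}

```text
clock: 3.1
tool_pos: [0.5795, -0.2494, 0.1137]
eef_rot: [0.022, 1.0, 0.0, -0.0]
contact_force: [-0.2, -0.4, 0.8]
opening: 0.003
finger_force: 0.0
```

```bash
python3 - <<'E'
from h import *
snap('side','s1')
a=cv2.imread('pics/s1.png');cv2.imwrite('pics/c1.png',cv2.resize(a[160:300,220:380],(640,560),interpolation=2))
s=r.get_state();print(s['tool_pos'],s['contact_force'])
E
```

```text
[ 0.57993012 -0.24955117  0.11438763] [-0.06392152  0.30313419  0.26278254]
```

View pics/c1.png

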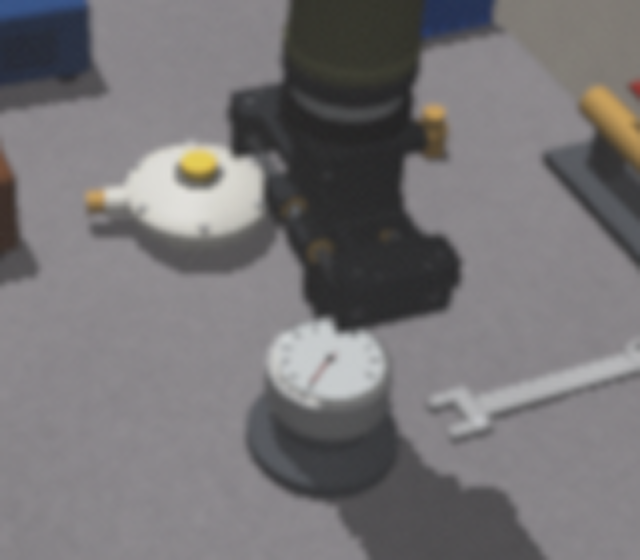

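The wide gripper body hides the fingertips from this side. Glass centre is at about (330,357) in the crop, below the gripper as the kinematics say. Now I'll descend slowly.

Emit:
{"fn": "step_arm", "kwargs": {"increments": [[[0, -0.9, -1], [0, 0, 0]], [[0, 0, -1], [0, 0, 0]], [[0, 0, -0.7], [0, 0, 0]], [[0, 0, -0.2], [0, 0, 0]], [[0, 0, -0.2], [0, 0, 0]], [[0, 0, -0.2], [0, 0, 0]], [[0, 0, -0.2], [0, 0, 0]], [[0, 0, -0.2], [0, 0, 0]], [[0, 0, 0], [0, 0, 0]], [[0, 0, 0], [0, 0, 0]]]}}

```text
clock: 4.15
tool_pos: [0.5794, -0.2587, 0.0768]
eef_rot: [0.022, 1.0, 0.0, 0.0]
contact_force: [-0.4, -0.3, 0.8]
opening: 0.004
finger_force: 0.0
```

Emit:
{"fn": "step_arm", "kwargs": {"increments": [[[0, 0, -0.1], [0, 0, 0]], [[0, 0, -0.1], [0, 0, 0]], [[0, 0, -0.1], [0, 0, 0]], [[0, 0, 0], [0, 0, 0]], [[0, 0, 0], [0, 0, 0]], [[0, 0, 0], [0, 0, 0]], [[0, 0, 0], [0, 0, 0]], [[0, 0, 0], [0, 0, 0]], [[0, 0, 0], [0, 0, 0]], [[0, 0, 0], [0, 0, 0]]]}}

```text
clock: 5.15
tool_pos: [0.5796, -0.2587, 0.0741]
eef_rot: [0.022, 1.0, -0.0, 0.0]
contact_force: [-0.8, 0.8, 6.1]
opening: 0.009
finger_force: 2.5
```

Clear contact of about 6 N on the glass. I'll lift and go on to the button.

Emit:
{"fn": "step_arm", "kwargs": {"increments": [[[0, 0, 1], [0, 0, 0]], [[0, 0, 3], [0, 0, 0]], [[0, 2.5, 1], [0, 0, 0]], [[0.1, 4, 0], [0, 0, 0]], [[0.1, 4, 0], [0, 0, 0]], [[0.1, 4, 0], [0, 0, 0]], [[0.1, 4, 0], [0, 0, 0]], [[0, 3, 0], [0, 0, 0]], [[0, 1.6, 0], [0, 0, 0]], [[0, 0, 0], [0, 0, 0]]]}}

```text
clock: 6.15
tool_pos: [0.5835, -0.0249, 0.124]
eef_rot: [0.02, 1.0, 0.001, 0.0]
contact_force: [0.0, 0.1, -0.1]
opening: 0.002
finger_force: 0.0
```

```bash
python3 - <<'E'
from h import *
snap('top','t1');snap('wrist','w1')
s=r.get_state();print(s['tool_pos'],s['contact_force'])
a=cv2.imread('pics/t1.png')
cv2.imwrite('pics/c2.png',np.hstack([cv2.resize(a[130:270,140:380],None,fx=1.6,fy=1.6),cv2.resize(cv2.imread('pics/w1.png'),(299,224))]))
E
```

```text
[ 0.58330448 -0.02975578  0.12370891] [-0.03122658 -0.27633129 -0.63729348]
```

View pics/c2.png

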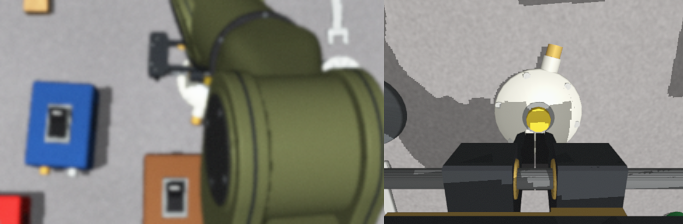

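The wrist view shows the shut fingertips in line with the yellow button (about (538,120) in the picture). Descending.

Emit:
{"fn": "step_arm", "kwargs": {"increments": [[[0, 0.2, -2], [0, 0, 0]], [[0, 0, -2], [0, 0, 0]], [[0, 0, -1.3], [0, 0, 0]], [[0, 0, -0.5], [0, 0, 0]], [[0, 0, -0.2], [0, 0, 0]], [[0, 0, -0.2], [0, 0, 0]], [[0, 0, -0.2], [0, 0, 0]], [[0, 0, -0.2], [0, 0, 0]], [[0, 0, 0], [0, 0, 0]], [[0, 0, 0], [0, 0, 0]]]}}

```text
clock: 7.25
tool_pos: [0.5838, -0.0257, 0.058]
eef_rot: [0.022, 1.0, 0.0, 0.0]
contact_force: [0.4, 0.2, 1.4]
opening: 0.005
finger_force: 0.6
```

Emit:
{"fn": "step_arm", "kwargs": {"increments": [[[0, 0, -0.1], [0, 0, 0]], [[0, 0, -0.1], [0, 0, 0]], [[0, 0, -0.1], [0, 0, 0]], [[0, 0, -0.1], [0, 0, 0]], [[0, 0, 0], [0, 0, 0]], [[0, 0, 0], [0, 0, 0]], [[0, 0, 0], [0, 0, 0]], [[0, 0, 0], [0, 0, 0]], [[0, 0, 0], [0, 0, 0]], [[0, 0, 0], [0, 0, 0]]]}}

```text
clock: 8.25
tool_pos: [0.5832, -0.0256, 0.0537]
eef_rot: [0.022, 1.0, 0.0, -0.0]
contact_force: [1.2, 0.4, 1.0]
opening: 0.005
finger_force: 0.4
```

Emit:
{"fn": "step_arm", "kwargs": {"increments": [[[0, 0, -0.1], [0, 0, 0]], [[0, 0, -0.1], [0, 0, 0]], [[0, 0, 0], [0, 0, 0]], [[0, 0, 0], [0, 0, 0]], [[0, 0, 0], [0, 0, 0]], [[0, 0, 0], [0, 0, 0]], [[0, 0, 0], [0, 0, 0]], [[0, 0, 0], [0, 0, 0]], [[0, 0, 0], [0, 0, 0]], [[0, 0, 0], [0, 0, 0]]]}}

```text
clock: 9.25
tool_pos: [0.5832, -0.0255, 0.0522]
eef_rot: [0.022, 1.0, 0.0, -0.0]
contact_force: [-1.5, -0.0, 6.1]
opening: 0.004
finger_force: 3.0
```

Force rose to 6 N at z = 0.052, so the button is fully in and resting on its collar. Now over to the rocker.

Emit:
{"fn": "step_arm", "kwargs": {"increments": [[[0, 0, 1], [0, 0, 0]], [[0, 0, 4], [0, 0, 0]], [[-0.5, 2, 4], [0, 0, 0]], [[-1.2, 4, 0.8], [0, 0, 0]], [[-1.2, 4, 0], [0, 0, 0]], [[-1.2, 4, 0], [0, 0, 0]], [[-1.2, 4, 0], [0, 0, 0]], [[-1.2, 4, 0], [0, 0, 0]], [[0, 3, 0], [0, 0, 0]], [[0, 0.7, 0], [0, 0, 0]]]}}

```text
clock: 10.25
tool_pos: [0.517, 0.2365, 0.1502]
eef_rot: [0.018, 1.0, 0.002, -0.0]
contact_force: [-0.3, 0.4, 0.1]
opening: 0.012
finger_force: 0.0
```

```bash
python3 - <<'E'
from h import *
snap('wrist','w2')
s=r.get_state();print(s['tool_pos'],s['contact_force'])
z=np.load('w2.npz');F=192/np.tan(np.radians(z['fov_y'])/2)
for X in ([.517,.232,.104],s['tool_pos']):
    c=z['R']@np.array(X)+z['t'];print(c[:2]/c[2]*F+[z['cx'],z['cy']])
E
```

```text
[0.51750738 0.23505241 0.15004841] [-0.26765255  0.24525736  0.16513932]
[249.24643407 211.96333645]
[253.66378959 246.85931134]
```

View pics/w2.png

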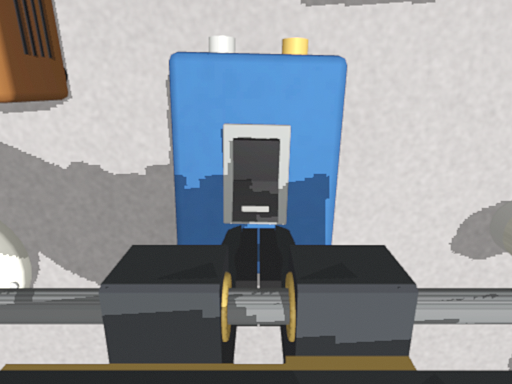

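The white bar is at (255,209), 6 px from the prediction. That puts it at x≈0.515, y≈0.2355, and the fingertips are directly over it. Descending.

Emit:
{"fn": "step_arm", "kwargs": {"increments": [[[-0.2, 0, -2], [0, 0, 0]], [[0, 0, -1.5], [0, 0, 0]], [[0, 0, -0.5], [0, 0, 0]], [[0, 0, -0.2], [0, 0, 0]], [[0, 0, -0.2], [0, 0, 0]], [[0, 0, -0.2], [0, 0, 0]], [[0, 0, -0.2], [0, 0, 0]], [[0, 0, -0.2], [0, 0, 0]], [[0, 0, 0], [0, 0, 0]], [[0, 0, 0], [0, 0, 0]]]}}

```text
clock: 11.3
tool_pos: [0.5167, 0.2315, 0.0999]
eef_rot: [0.022, 1.0, 0.0, 0.0]
contact_force: [1.2, -0.3, 1.8]
opening: 0.007
finger_force: 0.9
```

Emit:
{"fn": "step_arm", "kwargs": {"increments": [[[0, 0, -0.1], [0, 0, 0]], [[0, 0, -0.1], [0, 0, 0]], [[0, 0, -0.1], [0, 0, 0]], [[0, 0, -0.1], [0, 0, 0]], [[0, 0, -0.1], [0, 0, 0]], [[0, 0, 0], [0, 0, 0]], [[0, 0, 0], [0, 0, 0]], [[0, 0, 0], [0, 0, 0]], [[0, 0, 0], [0, 0, 0]], [[0, 0, 0], [0, 0, 0]]]}}

```text
clock: 12.3
tool_pos: [0.5164, 0.2315, 0.0948]
eef_rot: [0.022, 1.0, 0.0, 0.0]
contact_force: [0.8, 0.3, 4.8]
opening: 0.004
finger_force: 2.5
```

Emit:
{"fn": "step_arm", "kwargs": {"increments": [[[0, 0, -0.1], [0, 0, 0]], [[0, 0, 0], [0, 0, 0]], [[0, 0, 0], [0, 0, 0]], [[0, 0, 0], [0, 0, 0]], [[0, 0, 0], [0, 0, 0]], [[0, 0, 0], [0, 0, 0]], [[0, 0, 0], [0, 0, 0]], [[0, 0, 0], [0, 0, 0]], [[0, 0, 0], [0, 0, 0]], [[0, 0, 0], [0, 0, 0]]]}}

```text
clock: 13.3
tool_pos: [0.5164, 0.2315, 0.094]
eef_rot: [0.022, 1.0, 0.0, 0.0]
contact_force: [-0.2, 0.3, 6.4]
opening: 0.002
finger_force: 3.1
```

Emit:
{"fn": "step_arm", "kwargs": {"increments": [[[0, 0, 1], [0, 0, 0]], [[0, 0, 3], [0, 0, 0]], [[0, 0, 4], [0, 0, 0]], [[0, 0, 4], [0, 0, 0]], [[0, 0, 3], [0, 0, 0]], [[-2, 2, 0], [0, 0, 0]], [[-3, 3, 0], [0, 0, 0]], [[-3, 3, 0], [0, 0, 0]], [[-2, 2, 0], [0, 0, 0]], [[0, 0, 0], [0, 0, 0]]]}}

```text
clock: 14.3
tool_pos: [0.4116, 0.3347, 0.2438]
eef_rot: [0.017, 1.0, 0.0, -0.002]
contact_force: [-0.1, 0.9, -0.6]
opening: 0.005
finger_force: 0.0
```

```bash
python3 - <<'E'
from h import *
snap('side','s3');snap('top','t3')
s=r.get_state();print(s['tool_pos'],s['contact_force'],s['clock'])
print('button',pt('t3',270,178),pt('s3',269,203),'gauge',pt('t3',353,179))
a=cv2.imread('pics/s3.png');b=cv2.imread('pics/t3.png')
cv2.imwrite('pics/c3.png',np.hstack([cv2.resize(a[130:290,150:350],(400,320)),cv2.resize(b[130:290,140:340],(400,320))]))
E
```

```text
[0.4156564  0.33086743 0.24356895] [ 1.05995502 -0.14985835  0.34560984] 14.4
button [ 0.58755041 -0.02535192  0.05455973] [ 0.58282173 -0.03061449  0.05333909] gauge [ 0.57911601 -0.2571087   0.07843925]
```

View pics/c3.png

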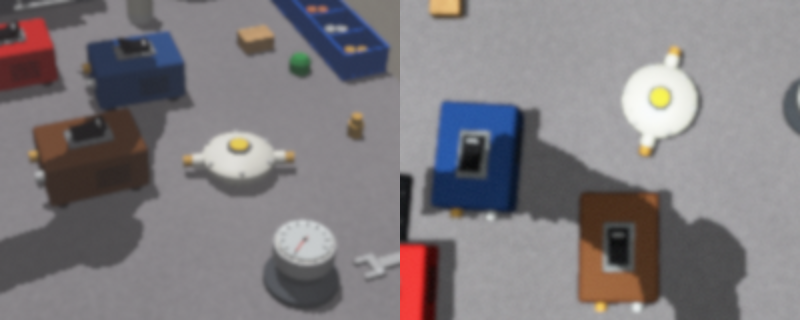

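The button reads about 0.054 m, so it is in. The rocker took 6 N at z = 0.094, below its level height, so it is on. Nothing has shifted. Handing in.

```bash
python3 -c "
from plant import r
print(r.finish_job())"
```

```text
the job is handed in; nothing more can be done
None
```

I tapped the gauge glass, pushed the reset button in and switched the rocker on, in that order. Each press read about 6 N at most, nothing on the bench looked moved, and I handed the job in at about 14 s; no verdict came back.

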